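Grade the shoe-tree knobs by size

TASK

Sort the three turned shoe-tree knobs by size with the wooden grader: first push its catch drawer fully home, then gently press the paddle to tip the trough, so that the knobs roll down the ramp and each drops into the pocket for its size. Let go of the paddle so that the trough comes back down; do not touch the knobs and leave the other things on the bench where they are.

Things in the scene. Friction and masses are not known exactly. Their poses are not given: they have to be found in the camera images.
- grader: Fixed wooden size grader, 72 mm wide, 485 mm long, about 0.18 m high, on a 100 mm wide base board. Origin on the table under its middle: z up, y along its length towards the tipping trough (high end), -x towards the robot side (front); x, y, z below mean this frame.
- ramp_head (a point): Head of the grader's ramp, on its floor (y = 0.07, z = 0.135), at the trough's hinge. The ramp falls 11 degrees to y = -0.22, between walls 30 mm high. A gap along its floor widens in steps: 18 mm, 33 mm from y = 0.035, 43 mm from y = -0.05, 53 mm from y = -0.134. A knob falls through where the gap is wider than itself, into the drawer's pocket below, if the drawer is home.
- drawer (a joint): Catch drawer under the ramp, sliding level along the grader's x: 0 = home (against its stop, pockets under the ramp), positive = pulled out towards the robot side (-x), in m, up to 0.09. Starts 0.04 to 0.08 out. About 1.5 N of sliding friction; stays where left.
- middle_pocket (a point): Bottom of the middle of the drawer's three dished pockets, 56 mm wide, in a row along y with dividers. With the drawer home they lie at: small y = 0.03 to -0.05, medium y = -0.05 to -0.134, large y = -0.134 to -0.224.
- drawer_push (a point): Middle of the outer (-x, robot side) face of the drawer's upright push plate: 100 mm wide along y, 10 mm thick, from 12 to 75 mm above the table; this point is 45 mm up. Moves with the drawer; at home it is at x = -0.100, y = -0.150, 64 mm in front of the ramp's wall. Push it along +x.
- hopper (a joint): Tipping trough, hinged at the ramp's head along x; 0 = down (as at the start, leaning 1 degree back so the knobs stay in), grows as its far end rises, in rad, stop at 0.45. Knobs begin to roll out at 0.05 to 0.1; 0.2 to 0.3 empties it in about 2 s. When the paddle is released it falls back to 0 by its own weight, damped.
- paddle_top (a point): Middle of the upper face of the trough's press paddle, a dark steel plate 40 x 40 x 8 mm on an arm beside the ramp on the robot side, at x = -0.090, y = 0.010, 173 mm above the table when the trough is down. It is 60 mm from the hinge line: pressing it down 15 mm tips the trough about 0.25 rad, with 4 to 11 N. Press slowly, 10 to 20 mm/s.
- knob_small: Small turned beech ball knob, 30 mm diameter, 11 g, with a small brass insert; origin at its centre. The three knobs lie in a line in the trough in any order.
- knob_medium: Medium ball knob, 40 mm diameter, 24 g; origin at its centre.
- knob_large: Large ball knob, 50 mm diameter, 47 g; origin at its centre.
- bowl: Bystander: white ceramic bowl, 100 mm across, 50 mm high; origin under its middle.
- sole_stack: Bystander: stack of five shoe soles, about 255 x 88 mm, 45 mm high; origin under its middle.
- brush: Bystander: brush with a yellow handle lying beside the grader; origin under its middle.
- glue_bottle: Bystander: capped bottle, 56 mm across, 130 mm high; origin under its middle.
There are look-alikes about, which are no part of the job. What is shaped like the knob_large but red is not meant.

How it is judged:
On the way, in this order (a step that is already met when the one before it is completed fails the run):
1. the catch drawer is home (within 4 mm) with all three knobs still in the trough (value of joint drawer below 0.004 m and y of each of knob_small, knob_medium, knob_large in the frame of grader above 0.07 m), for 0.2 s.
2. the trough is tipped (0.05 rad or more) (value of joint hopper above 0.05 rad), for 0.1 s.
At the end, for the whole second after the job is handed in: The drawer is home within 4 mm, the trough is back down (below 0.04 rad), and each knob lies at rest (below 0.03 m/s) in the drawer pocket for its size (value of joint drawer below 0.004 m and value of joint hopper below 0.04 rad and z of each of knob_small, knob_medium in the frame of grader below 0.065 m and z of knob_large in the frame of grader below 0.075 m and y of knob_small in the frame of grader between -0.05 and 0.03 m and y of knob_medium in the frame of grader between -0.134 and -0.05 m and y of knob_large in the frame of grader between -0.224 and -0.134 m and x of knob_small in the frame of grader between -0.028 and 0.028 m and x of knob_medium in the frame of grader between -0.028 and 0.028 m and x of knob_large in the frame of grader between -0.028 and 0.028 m and linear speed of each of knob_small, knob_medium, knob_large below 0.03 m/s); the robot touches nothing.
It fails at once if the trough is jerked up (faster than 2 rad/s) (velocity of joint hopper above 2 rad/s).
It fails at once if the gripper touches a knob (contact force between the fingers and knob_small above 0.3 N or contact force between the fingers and knob_medium above 0.3 N or contact force between the fingers and knob_large above 0.3 N).
It fails at once if a bystander is moved by more than 30 mm (distance of any of bowl, sole_stack, brush, glue_bottle from where it was at the start of the episode above 0.03 m).
It also fails if it takes over 64 s, if anything falls off the work surface, if the arm or the gripper's body presses on something with over 40 N, if the wrist force passes 120 N, or if a joint passes its speed limit or range.

ROBOT

A 7-joint arm with a two-finger parallel gripper is mounted at the origin on the work surface. World frame = base frame: x ahead of the robot, y to its left, z up, the work surface at z = 0. Lengths are in m, angles in rad, forces in N, time in s.
With the tool pointing down it reaches from about 0.425 to 0.925 m from the base axis. Payload 6.8 kg.
Tool frame: the origin (TCP) lies on the centre line of the jaws, within the pads' length; the fingertips stand bot.tip_reach ahead of it and the grasp point (between the pads) lies 3 mm ahead of it (bot.tip_reach is the distance from the TCP to the fingertips, in m); z points along the fingers, y is the line along which they close (so a half turn about z gives the same grasp; the last joint's range is limited). The gripper opens to 85 mm and grips with 20 to 120 N. Pads are 22 mm wide; open, the fingers measure 114 mm over their backs; the gripper's body (76 mm by 85 mm) begins 54 mm behind the grasp point. The pads swing forward as they close: fully open they stand 13 mm farther back than shut.
Start: joints at [1.02, 0.477, 0.022, 1.555, -0.011, 1.109, -0.083], TCP at [0.289, -0.61, 0.219] pointing down, gripper open.
Joint ranges: [-2.96, 2.96], [-0.34, 2.1], [-1.41, 1.46], [0.24, 2.44], [-1.37, 4.51], [0.17, 1.92], [-2.96, 2.96]. Speed limits (rad/s): [2.39, 2.39, 3.14, 3.14, 3.14, 3.14, 3.14].

INTERFACE

Orientations are given as a unit quaternion [w, x, y, z].
In Python, from station import bot gives the robot as it stands.
- The arm moves only by the tool jog_arm, never from a script. Its argument "deltas" is a list of rows, each a list of 7 numbers: the shift along the world's x, y, z in m, then the turn, a rotation vector about the world's x, y, z in rad, then the opening, from 0 (shut) to 1 (fully open). In form: [[x, y, z, rx, ry, rz, grip], ...]. A call has 1 to 10 rows; each row shifts and turns the commanded pose from where the row before left it; what a row does not reach is not made up. A row lasts 1/10 s, in which the tool goes at most 50 mm and 8.59 degrees, less where a joint would pass 70% of its speed; a pose out of reach is approached as far as the arm can. A call with a gripper value outside its range is refused whole. The fingers move at their own pace and stop on an object; "newtons" is the grip in N (left out, the last holds). Time passes only in rows, so rows that do not move let the fingers close. It gives the time, the measured TCP pose, the force, the opening and the grip force at its end, in the units of the state.
- bot.get_obs(): the state, without advancing time (a new reading comes with each control period).
- bot.read_camera(name): name is "scene" or "side" or "wrist"; returns a dict with "img" (480x640x3 uint8, red, green, blue), "K" (3x3 intrinsics, pixels), "eye" and "attitude" of the camera in the world. Camera axes: x right, y down, z forward; pixel columns grow to the right and rows downward; lengths in m; the calibration is good to about 2 mm. The wrist camera is an equidistant fisheye: a pixel r from the principal point sees the ray r / f radians off the axis. A picture is of the moment at which its call begins. There is no depth.
- bot.hand_in(): hands the job in; it is judged then, once.
The state is a dict: "t": time; "q": joint angles; "joint_vel": joint speeds; "joint_torque": joint torques, N m; "eef_pos": TCP position; "tool_rot": TCP orientation; "contact_force": force on the tool from outside, world axes, zero at the start; "torque": the same for the moment, N m; "gripper_width": opening from 0.0 (shut) to 1.0 (fully open); "grasp_force": force on a finger pad.
Only numpy, scipy, OpenCV 4.12 (cv2) and the standard library are available. Lean on these libraries where they do the work, as an engineer would, in place of code of your own. Each camera call takes 0.05 s, during which the arm holds its last target. There are 200 camera calls.

## Working session

There is one attempt and no reset: what is moved stays moved. The work goes in short steps, Python scripts to look and compute and a tool call to move; the robot and the scene stay as the last step left them, time stands still between calls to the robot, and variables do not carry over. Pictures are saved under pics/ and viewed, at most 10 in all, crops included, and the job is handed in when it is done.

Besides the shell and the picture viewer there is one more tool, called after "Emit:" as a command line: name --pt "numbers of a row" for each row, then --argument value for the rest. jog_arm: Moves the arm, as the interface text tells. Its arguments: {"type":"object","properties":{"deltas":{"type":"array"},"newtons":{"type":"number"}},"required":["deltas"]}

```bash
mkdir -p pics; cat > h.py <<'E'
import numpy as np, cv2
from station import bot
from scipy.spatial.transform import Rotation as R
def rot(a):
    a=np.array(a,float)
    return a if a.shape==(3,3) else R.from_quat([a[1],a[2],a[3],a[0]]).as_matrix()
def ray(c,u,v):
    d=rot(c["attitude"])@np.linalg.inv(c["K"])@[u,v,1.]; return np.array(c["eye"]),d/np.linalg.norm(d)
def plane(c,u,v,z):
    e,d=ray(c,u,v); return e+d*(z-e[2])/d[2]
def tri(c1,p1,c2,p2):
    e1,d1=ray(c1,*p1); e2,d2=ray(c2,*p2)
    s=np.linalg.lstsq(np.c_[d1,-d2],e2-e1,rcond=None)[0]
    a,b=e1+s[0]*d1,e2+s[1]*d2; return (a+b)/2,np.linalg.norm(a-b)
def proj(c,P):
    p=np.array(c["K"])@rot(c["attitude"]).T@(np.array(P)-c["eye"]); return p[:2]/p[2]
E
python3 - <<'E'
from h import *
import pickle
cs={}
for n in("scene","side"):
    c=bot.read_camera(n); cs[n]=c; cv2.imwrite(f"pics/{n}0.png",c["img"][...,::-1]); print(n,c["K"],c["eye"],c["attitude"])
pickle.dump(cs,open("cs.pkl","wb"))
print(bot.get_obs(),bot.tip_reach)
E
```

```text
scene [[600.25841204   0.         321.20997956]
 [  0.         600.25841204 238.36474048]
 [  0.           0.           1.        ]] [1.37186172 0.67507793 1.16181989] [-0.16677626  0.39316983  0.82899879 -0.36105978]
side [[509.76911004   0.         324.76706159]
 [  0.         509.76911004 234.26744291]
 [  0.           0.           1.        ]] [0.34570443 0.84460819 0.9328264 ] [ 0.04245295 -0.12382628  0.90890784 -0.39591834]
{'t': 0.1, 'q': array([ 1.01990711,  0.47773663,  0.02233994,  1.55637745, -0.01149532,
        1.10931525, -0.0831173 ]), 'joint_vel': array([-0.0012243 ,  0.00125675, -0.00043575, -0.00374703, -0.00025623,
        0.00025593, -0.00166934]), 'joint_torque': array([ 5.31444573e-03, -5.97754383e+01,  1.61451146e+00, -2.81951398e+01,
        1.29034903e-02,  5.04388139e-03, -1.83614821e-05]), 'eef_pos': array([ 0.28895225, -0.60938977,  0.21849955]), 'tool_rot': array([-8.16939799e-04,  9.75591035e-01,  2.19593722e-01, -2.49699255e-04]), 'contact_force': array([ 0.40524578, -0.70136899, -0.37591596]), 'torque': array([ 0.04518816,  0.00206673, -0.0474851 ]), 'grasp_force': 0.0, 'gripper_width': 1.000750563932684} 0.022
```

View pics/scene0.png

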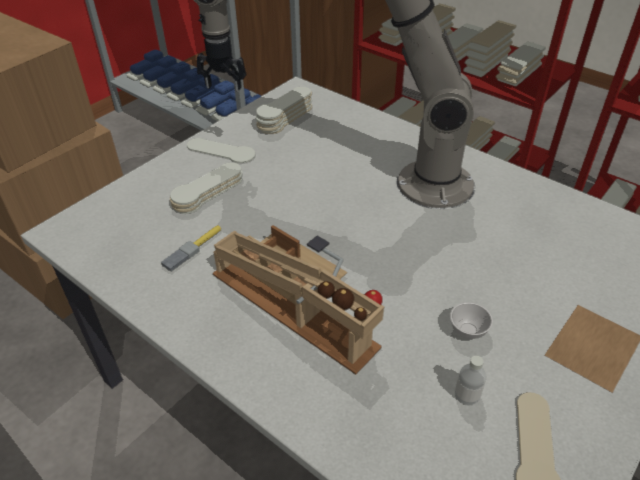

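View pics/side0.png

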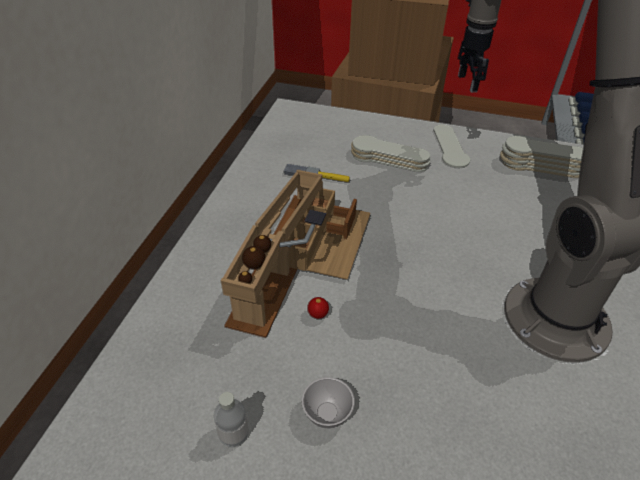

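The scene view shows the paddle near (318,243), the push plate near (286,241), and the trough with knobs near (345,298). In the side view the paddle is near (316,216) and the plate near (347,217). I'll zoom in on both.

```bash
python3 - <<'E'
from h import *
import pickle
cs=pickle.load(open("cs.pkl","rb"))
a=cs["scene"]["img"][220:370,205:395]; b=cs["side"]["img"][165:340,215:375]
cv2.imwrite("pics/cropA.png",cv2.resize(a,None,fx=4,fy=4,interpolation=cv2.INTER_CUBIC)[...,::-1])
cv2.imwrite("pics/cropB.png",cv2.resize(b,None,fx=3.4,fy=3.4,interpolation=cv2.INTER_CUBIC)[...,::-1])
E
```

```text
(no output)
```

View pics/cropA.png

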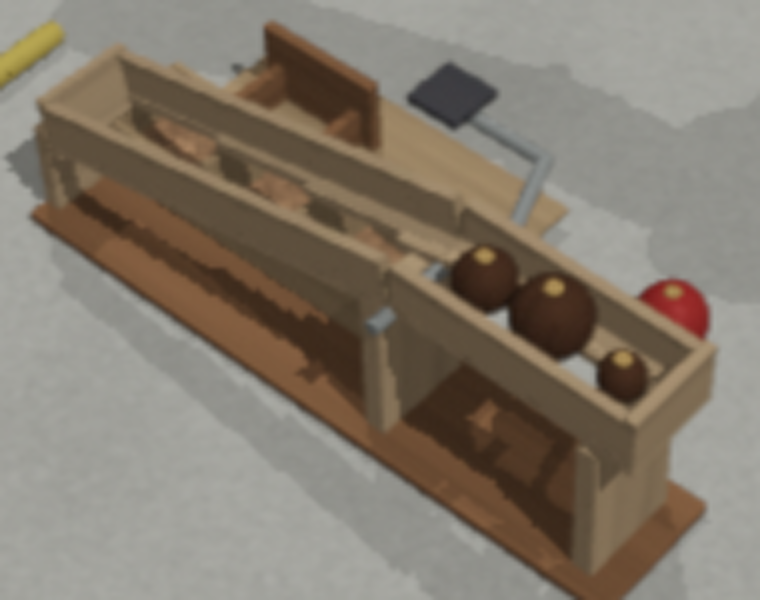

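View pics/cropB.png

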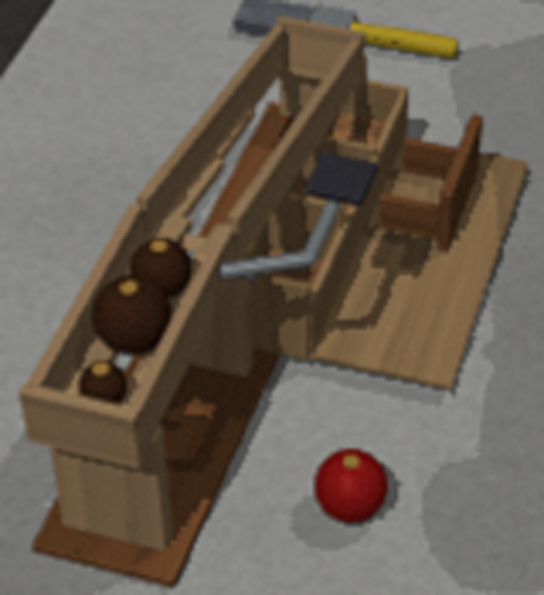

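```bash
python3 - <<'E'
from h import *
import pickle
cs=pickle.load(open("cs.pkl","rb")); S,D=cs["scene"],cs["side"]
A=lambda u,v:(205+(u+.5)/4-.5,220+(v+.5)/4-.5); B=lambda u,v:(215+(u+.5)/3.4-.5,165+(v+.5)/3.4-.5)
np.set_printoptions(precision=4,suppress=True)
P={"paddle":((453,94),(341,174)),"bHighFront":((705,507),(180,580)),"bHighBack":((607,602),(35,548)),
"plateTopHigh":((378,88),(452,185)),"plateTopLow":((268,24),(477,118)),"trayHighFront":((568,210),(453,388)),
"kS":((622,375),(104,383)),"kM":((485,278),(160,267)),"kL":((553,315),(131,315)),"red":((674,312),(351,486)),
"wallHighFront":((714,347),(135,418)),"wallHighBack":((630,428),(27,395)),"wallLowBack":((42,103),(283,20)),"wallLowFront":((122,48),(361,40))}
X={}
for k,(a,b) in P.items():
    X[k],e=tri(S,A(*a),D,B(*b)); print(k,X[k],"gap",round(e,4))
y=X["wallHighFront"]+X["wallHighBack"]-X["wallLowFront"]-X["wallLowBack"]
print("yaw of y axis",np.degrees(np.arctan2(y[1],y[0])), "len",np.hypot(*y[:2])/2)
y2=plane(S,*A(607,602),.005)-plane(S,*A(33,214),.005);print("base edge",np.degrees(np.arctan2(y2[1],y2[0])),np.hypot(*y2[:2]))
th=np.arctan2(y2[1],y2[0]);
for n,t in(("base",th),("walls",np.arctan2(y[1],y[0]))):
    Y=np.array([np.cos(t),np.sin(t),0]);Xx=np.array([Y[1],-Y[0],0])
    o=X["paddle"]+.09*Xx-.01*Y; print(n,"x",Xx,"origin",o)
    for k in X: print("  ",k,np.array([(X[k]-o)@Xx,(X[k]-o)@Y,X[k][2]]))
E
```

```text
paddle [0.5782 0.0023 0.1722] gap 0.0008
bHighFront [0.6211 0.2289 0.0027] gap 0.0018
bHighBack [0.7175 0.2313 0.0105] gap 0.0064
plateTopHigh [ 0.5249 -0.1093  0.0765] gap 0.0087
plateTopLow [ 0.5245 -0.2065  0.0713] gap 0.0021
trayHighFront [0.4874 0.0238 0.0112] gap 0.0008
kS [0.6713 0.1993 0.1467] gap 0.0007
kM [0.67   0.1023 0.1556] gap 0.0019
kL [0.6707 0.1513 0.1598] gap 0.0024
red [0.5298 0.1405 0.0285] gap 0.0043
wallHighFront [0.6366 0.2346 0.1646] gap 0.0006
wallHighBack [0.7064 0.2303 0.159 ] gap 0.0015
wallLowBack [ 0.6953 -0.2419  0.1044] gap 0.0004
wallLowFront [ 0.6279 -0.2371  0.1043] gap 0.0034
yaw of y axis 88.7981773036773 len 0.4720578735609622
base edge 89.57712287461104 0.47996477145521926
base x [ 1.     -0.0074  0.    ] origin [ 0.6681 -0.0084  0.1722]
   paddle [-0.09    0.01    0.1722]
   bHighFront [-0.0488  0.2369  0.0027]
   bHighBack [0.0476 0.24   0.0105]
   plateTopHigh [-0.1425 -0.102   0.0765]
   plateTopLow [-0.1422 -0.1992  0.0713]
   trayHighFront [-0.1809  0.0308  0.0112]
   kS [0.0017 0.2076 0.1467]
   kM [0.0011 0.1106 0.1556]
   kL [0.0014 0.1597 0.1598]
   red [-0.1394  0.1479  0.0285]
   wallHighFront [-0.0333  0.2427  0.1646]
   wallHighBack [0.0365 0.239  0.159 ]
   wallLowBack [ 0.0289 -0.2333  0.1044]
   wallLowFront [-0.0385 -0.229   0.1043]
walls x [ 0.9998 -0.021   0.    ] origin [ 0.668  -0.0096  0.1722]
   paddle [-0.09    0.01    0.1722]
   bHighFront [-0.0518  0.2374  0.0027]
   bHighBack [0.0445 0.2419 0.0105]
   plateTopHigh [-0.141  -0.1027  0.0765]
   plateTopLow [-0.1393 -0.1999  0.0713]
   trayHighFront [-0.1812  0.0296  0.0112]
   kS [-0.001   0.2089  0.1467]
   kM [-0.0003  0.1119  0.1556]
   kL [-0.0006  0.1609  0.1598]
   red [-0.1413  0.1472  0.0285]
   wallHighFront [-0.0365  0.2434  0.1646]
   wallHighBack [0.0334 0.2407 0.159 ]
   wallLowBack [ 0.0322 -0.2317  0.1044]
   wallLowFront [-0.0353 -0.2283  0.1043]
```

The crops give consistent positions, with the paddle at z=0.172 and the knobs in the trough. In world coordinates:

| Item | Measured |
|---|---|
| Grader origin | about (0.668, -0.009) |
| Grader yaw | about -1° |
| Drawer | about 0.04 m out |
| Push plate | x≈0.525, y≈-0.157 |
| Paddle | (0.578, 0.002, 0.172) |

I'll move above the spot in front of the plate now.

Emit:
jog_arm --pt "0.018 0.045 0 0 0 -0.046 0" --pt "0.018 0.045 0 0 0 -0.046 0" --pt "0.018 0.045 0 0 0 -0.046 0" --pt "0.018 0.045 0 0 0 -0.046 0" --pt "0.018 0.045 0 0 0 -0.046 0" --pt "0.018 0.045 0 0 0 -0.046 0" --pt "0.018 0.045 0 0 0 -0.046 0" --pt "0.018 0.045 0 0 0 -0.046 0" --pt "0.018 0.045 0 0 0 -0.046 0" --pt "0.018 0.045 0 0 0 -0.046 0"

```text
t: 1.1
eef_pos: [0.4693, -0.158, 0.2193]
tool_rot: [0.0, 1.0, -0.01, -0.0]
contact_force: [1.0, -0.1, -0.0]
gripper_width: 0.001
grasp_force: 0.0
```

Emit:
jog_arm --pt "0 0 0 0 0 0 0" --pt "0 0 0 0 0 0 0" --pt "0 0 0 0 0 0 0"

```text
t: 1.4
eef_pos: [0.4686, -0.1611, 0.2191]
tool_rot: [0.0, 1.0, -0.009, -0.0]
contact_force: [0.4, -0.8, 0.1]
gripper_width: 0.005
grasp_force: 0.0
```

Emit:
jog_arm --pt "-0.002 0.003 -0.04 0 0 0 0" --pt "0 0 -0.04 0 0 0 0" --pt "0 0 -0.04 0 0 0 0" --pt "0 0 -0.03 0 0 0 0" --pt "0 0 -0.01 0 0 0 0" --pt "0 0 0 0 0 0 0" --pt "0 0 0 0 0 0 0"

```text
t: 2.1
eef_pos: [0.468, -0.1579, 0.0605]
tool_rot: [0.0, 1.0, -0.009, 0.001]
contact_force: [-0.1, -0.3, 0.9]
gripper_width: 0.001
grasp_force: 0.0
```

```bash
python3 - <<'E'
from h import *
c=bot.read_camera("side");a=cv2.resize(c["img"][130:320,215:455],None,fx=3,fy=3,interpolation=cv2.INTER_CUBIC);cv2.imwrite("pics/s1.png",a[...,::-1])
E
```

```text
(no output)
```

View pics/s1.png

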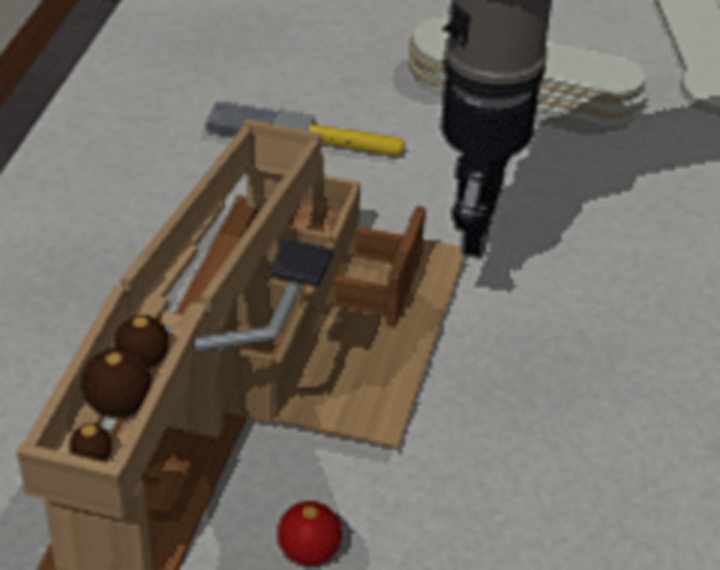

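The closed fingers, tips near (472,250) in the crop, stand free in front of the push plate at (405,260), and the knobs are still in the trough. Pushing now.

Emit:
jog_arm --pt "0.01 0 0 0 0 0 0" --pt "0.01 0 0 0 0 0 0" --pt "0.01 0 0 0 0 0 0" --pt "0.005 0 0 0 0 0 0" --pt "0.005 0 0 0 0 0 0" --pt "0.005 0 0 0 0 0 0" --pt "0.005 0 0 0 0 0 0"

```text
t: 2.85
eef_pos: [0.5168, -0.1569, 0.0591]
tool_rot: [-0.0, 1.0, -0.009, -0.001]
contact_force: [-1.6, 0.0, 0.8]
gripper_width: -0.001
grasp_force: 0.9
```

Emit:
jog_arm --pt "0.004 0 0 0 0 0 0" --pt "0.004 0 0 0 0 0 0" --pt "0.004 0 0 0 0 0 0" --pt "0.004 0 0 0 0 0 0" --pt "0.004 0 0 0 0 0 0" --pt "0.004 0 0 0 0 0 0"

```text
t: 3.45
eef_pos: [0.5414, -0.1571, 0.0593]
tool_rot: [0.0, 1.0, -0.009, -0.0]
contact_force: [-2.0, -0.5, -1.2]
gripper_width: -0.0
grasp_force: 0.8
```

In contact at about 2 N of sliding friction. I'll go on slowly to the stop.

Emit:
jog_arm --pt "0.003 0 0 0 0 0 0" --pt "0.003 0 0 0 0 0 0" --pt "0.003 0 0 0 0 0 0" --pt "0.002 0 0 0 0 0 0" --pt "0 0 0 0 0 0 0"

```text
t: 3.95
eef_pos: [0.5528, -0.1567, 0.0595]
tool_rot: [-0.0, 1.0, -0.008, 0.0]
contact_force: [0.8, -0.8, -0.5]
gripper_width: -0.001
grasp_force: 0.2
```

Emit:
jog_arm --pt "0.002 0 0 0 0 0 0" --pt "0.001 0 0 0 0 0 0" --pt "0 0 0 0 0 0 0"

```text
t: 4.25
eef_pos: [0.553, -0.1567, 0.0592]
tool_rot: [-0.0, 1.0, -0.009, -0.002]
contact_force: [-7.2, -0.3, 5.7]
gripper_width: -0.002
grasp_force: 3.7
```

Emit:
jog_arm --pt "0.002 0 0 0 0 0 0" --pt "0.001 0 0 0 0 0 0" --pt "0 0 0 0 0 0 0"

```text
t: 4.55
eef_pos: [0.5531, -0.1568, 0.0587]
tool_rot: [-0.0, 1.0, -0.009, -0.005]
contact_force: [-14.1, 1.0, 11.0]
gripper_width: 0.002
grasp_force: 7.2
```

The drawer is at its stop: x stays at 0.553 while the force climbs to 14 N, and the expected home is about 0.557. Backing off, rising and going above the paddle.

Emit:
jog_arm --pt "-0.01 0 0 0 0 0 0" --pt "-0.02 0 0 0 0 0 0" --pt "-0.03 0 0 0 0 0 0" --pt "0 0 0.04 0 0 0 0" --pt "0 0 0.045 0 0 0 0" --pt "0 0 0.045 0 0 0 0" --pt "0 0 0.04 0 0 0 0" --pt "0 0 0 0 0 0 0"

```text
t: 5.35
eef_pos: [0.5025, -0.1574, 0.2358]
tool_rot: [0.001, 1.0, -0.008, 0.006]
contact_force: [0.2, -0.5, -0.2]
gripper_width: 0.001
grasp_force: 0.0
```

Emit:
jog_arm --pt "0.016 0.032 0 0 0 0 0" --pt "0.016 0.032 0 0 0 0 0" --pt "0.016 0.032 0 0 0 0 0" --pt "0.016 0.032 0 0 0 0 0" --pt "0.011 0.03 0 0 0 0 0" --pt "0 0 0 0 0 0 0" --pt "0 0 0 0 0 0 0"

```text
t: 6.05
eef_pos: [0.5733, 0.002, 0.2288]
tool_rot: [-0.0, 1.0, -0.008, -0.0]
contact_force: [0.4, -0.7, -0.0]
gripper_width: 0.005
grasp_force: 0.0
```

```bash
python3 - <<'E'
from h import *
c=bot.read_camera("side");d=bot.read_camera("scene")
a=cv2.resize(c["img"][150:300,215:375],(400,375));b=cv2.resize(d["img"][210:360,210:370],(400,375));cv2.imwrite("pics/s2.png",np.hstack([a,b])[...,::-1])
print(bot.get_obs()["eef_pos"])
E
```

```text
[ 5.72928335e-01 -1.70260340e-04  2.29044964e-01]
```

View pics/s2.png

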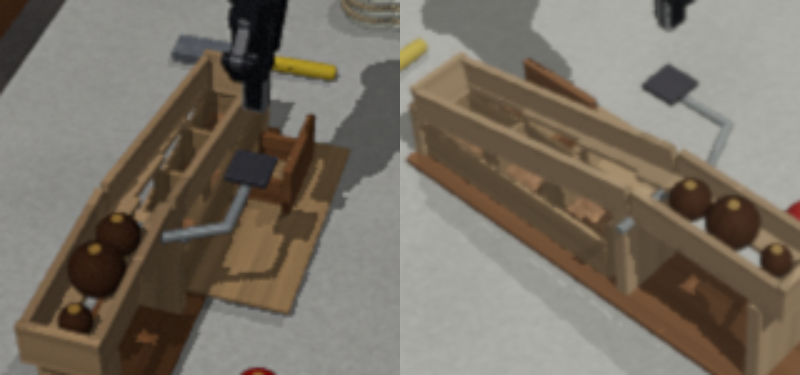

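The drawer plate is now close to the ramp wall, the knobs are still in the trough and the fingers are above the paddle. In the scene panel the tip is near (670,25) and the paddle near (670,83). I'll check the alignment by projection.

```bash
python3 - <<'E'
from h import *
import pickle
cs=pickle.load(open("cs.pkl","rb"))
for n in cs:
  c=cs[n]
  print(n,"tip",proj(c,[.573,0,.207]),"paddle",proj(c,[.578,.002,.172]))
print("seen tip side",215+257/2.5,150+105/2.5,"scene",210+270/2.5,210+25/2.5)
t,e=tri(cs["side"],(317.8,192.),cs["scene"],(318.,220.));print(t,e)
E
```

```text
scene tip [318.30256927 230.69360655] paddle [317.76987349 242.94651659]
side tip [317.5091127  203.96851326] paddle [314.98005868 215.98822533]
seen tip side 317.8 192.0 scene 318.0 220.0
[ 5.72920623e-01 -5.51881101e-04  2.40352302e-01] 0.0001714328779713977
```

Emit:
jog_arm --pt "0.003 0.002 -0.006 0 0 0 0" --pt "0 0 -0.006 0 0 0 0" --pt "0 0 -0.006 0 0 0 0" --pt "0 0 -0.004 0 0 0 0" --pt "0 0 -0.002 0 0 0 0" --pt "0 0 -0.0015 0 0 0 0" --pt "0 0 -0.0015 0 0 0 0" --pt "0 0 -0.0015 0 0 0 0"

```text
t: 6.95
eef_pos: [0.5764, 0.0031, 0.201]
tool_rot: [0.0, 1.0, -0.009, 0.0]
contact_force: [-0.1, -1.0, -0.6]
gripper_width: 0.0
grasp_force: 0.0
```

Emit:
jog_arm --pt "0 0 -0.0015 0 0 0 0" --pt "0 0 -0.0015 0 0 0 0" --pt "0 0 -0.0015 0 0 0 0" --pt "0 0 -0.0015 0 0 0 0" --pt "0 0 -0.0015 0 0 0 0"

```text
t: 7.45
eef_pos: [0.5762, 0.0031, 0.1933]
tool_rot: [-0.0, 1.0, -0.009, 0.0]
contact_force: [-0.2, 0.7, 0.1]
gripper_width: -0.0
grasp_force: 0.0
```

Emit:
jog_arm --pt "0 0 -0.0015 0 0 0 0" --pt "0 0 -0.0015 0 0 0 0" --pt "0 0 -0.0015 0 0 0 0" --pt "0 0 -0.0015 0 0 0 0"

```text
t: 7.85
eef_pos: [0.5762, 0.0031, 0.1873]
tool_rot: [0.0, 1.0, -0.009, -0.0]
contact_force: [0.4, 0.5, 0.7]
gripper_width: 0.0
grasp_force: 0.0
```

Emit:
jog_arm --pt "0 0 -0.0015 0 0 0 0" --pt "0 0 -0.0015 0 0 0 0" --pt "0 0 -0.0015 0 0 0 0"

```text
t: 8.15
eef_pos: [0.5762, 0.0031, 0.1828]
tool_rot: [0.0, 1.0, -0.009, -0.0]
contact_force: [-0.7, 0.3, 1.0]
gripper_width: 0.002
grasp_force: 0.0
```

No contact yet, so the tips stand a bit shorter than stated, as the triangulation suggested. Going on slowly.

Emit:
jog_arm --pt "0 0 -0.0015 0 0 0 0" --pt "0 0 -0.0015 0 0 0 0" --pt "0 0 -0.0015 0 0 0 0"

```text
t: 8.45
eef_pos: [0.5762, 0.0031, 0.1783]
tool_rot: [0.0, 1.0, -0.009, 0.0]
contact_force: [-0.2, 0.2, -0.6]
gripper_width: 0.001
grasp_force: 0.0
```

```bash
python3 - <<'E'
from h import *
c=bot.read_camera("side");d=bot.read_camera("scene")
a=cv2.resize(c["img"][150:300,215:375],(400,375));b=cv2.resize(d["img"][210:360,210:370],(400,375));cv2.imwrite("pics/s3.png",np.hstack([a,b])[...,::-1])
print(bot.get_obs()["contact_force"])
E
```

```text
[-0.07297719  1.12182459 -0.47291577]
```

View pics/s3.png

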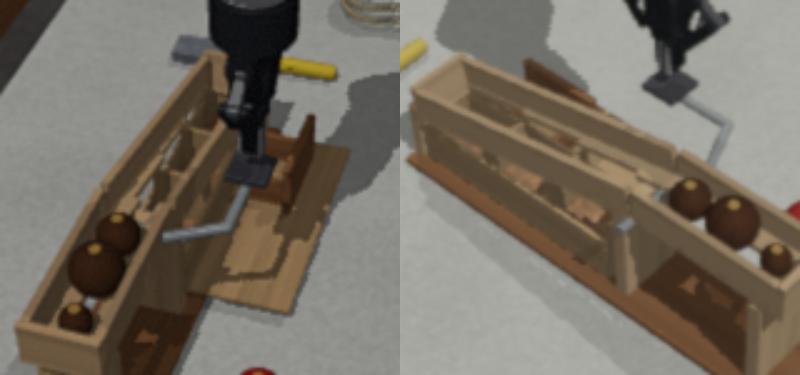

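The fingertips, near (252,158) in the side panel, are just above the paddle at (250,170). The trough is still down and the knobs are in it.

Emit:
jog_arm --pt "0 0 -0.0015 0 0 0 0" --pt "0 0 -0.0015 0 0 0 0" --pt "0 0 -0.0015 0 0 0 0"

```text
t: 8.85
eef_pos: [0.5762, 0.003, 0.1738]
tool_rot: [0.0, 1.0, -0.009, 0.0]
contact_force: [0.4, -0.3, 0.2]
gripper_width: 0.002
grasp_force: 0.0
```

Emit:
jog_arm --pt "0 0 -0.0015 0 0 0 0" --pt "0 0 -0.0015 0 0 0 0" --pt "0 0 -0.0015 0 0 0 0"

```text
t: 9.15
eef_pos: [0.5762, 0.0031, 0.1693]
tool_rot: [0.0, 1.0, -0.009, 0.0]
contact_force: [-0.6, 0.3, 0.4]
gripper_width: 0.003
grasp_force: 0.0
```

Emit:
jog_arm --pt "0 0 -0.0015 0 0 0 0" --pt "0 0 -0.0015 0 0 0 0" --pt "0 0 -0.0015 0 0 0 0"

```text
t: 9.45
eef_pos: [0.5762, 0.0031, 0.1648]
tool_rot: [0.0, 1.0, -0.009, 0.0]
contact_force: [-1.2, 0.2, -0.1]
gripper_width: 0.001
grasp_force: 0.0
```

```bash
python3 - <<'E'
from h import *
c=bot.read_camera("side");d=bot.read_camera("scene")
a=cv2.resize(c["img"][190:250,285:349],(400,375));b=cv2.resize(d["img"][215:275,285:349],(400,375));cv2.imwrite("pics/s4.png",np.hstack([a,b])[...,::-1])
print(bot.get_obs()["contact_force"])
E
```

```text
[0.53021449 0.22122926 0.38291579]
```

View pics/s4.png

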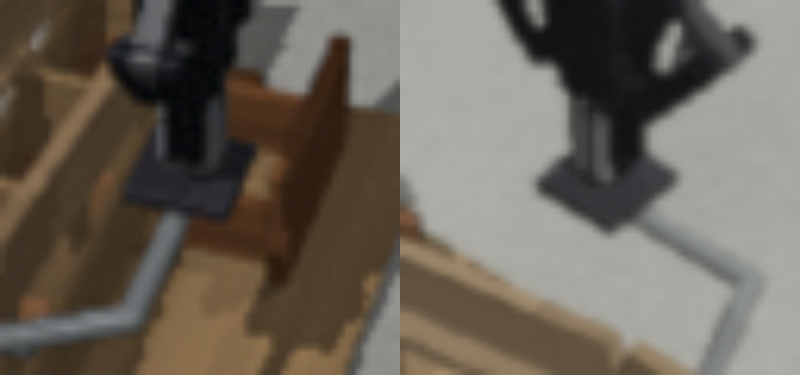

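The tips are now right at the paddle's surface: about (195,170) in the left panel and (605,180) in the right, both at the plate's middle. Contact is imminent, so I'll press slowly.

Emit:
jog_arm --pt "0 0 -0.001 0 0 0 0" --pt "0 0 -0.001 0 0 0 0" --pt "0 0 -0.001 0 0 0 0"

```text
t: 9.85
eef_pos: [0.5762, 0.0031, 0.1618]
tool_rot: [0.0, 1.0, -0.009, 0.0]
contact_force: [0.3, 0.4, 0.1]
gripper_width: -0.002
grasp_force: 0.0
```

Emit:
jog_arm --pt "0 0 -0.001 0 0 0 0" --pt "0 0 -0.001 0 0 0 0" --pt "0 0 -0.001 0 0 0 0"

```text
t: 10.15
eef_pos: [0.5763, 0.0022, 0.1596]
tool_rot: [0.001, 1.0, -0.009, 0.0]
contact_force: [-3.6, -2.8, 6.6]
gripper_width: 0.001
grasp_force: 3.7
```

Emit:
jog_arm --pt "0 0 -0.001 0 0 0 0" --pt "0 0 -0.001 0 0 0 0" --pt "0 0 -0.001 0 0 0 0"

```text
t: 10.45
eef_pos: [0.5763, 0.0006, 0.1568]
tool_rot: [0.001, 1.0, -0.009, 0.0]
contact_force: [-4.2, -6.3, 9.0]
gripper_width: -0.002
grasp_force: 4.7
```

Contact came at TCP z≈0.161. The paddle swings slightly towards -y, so I'll follow its arc.

Emit:
jog_arm --pt "0 -0.002 -0.0015 0 0 0 0" --pt "0 -0.001 -0.0015 0 0 0 0" --pt "0 -0.001 -0.0015 0 0 0 0" --pt "0 -0.001 -0.0015 0 0 0 0" --pt "0 -0.001 -0.0015 0 0 0 0" --pt "0 -0.001 -0.0015 0 0 0 0" --pt "0 -0.0005 -0.001 0 0 0 0" --pt "0 0 0 0 0 0 0" --pt "0 0 0 0 0 0 0" --pt "0 0 0 0 0 0 0"

```text
t: 11.45
eef_pos: [0.5761, -0.0048, 0.1458]
tool_rot: [0.0, 1.0, -0.009, -0.0]
contact_force: [-1.3, -3.1, 3.5]
gripper_width: -0.001
grasp_force: 2.0
```

Emit:
jog_arm --pt "0 0 0 0 0 0 0" --pt "0 0 0 0 0 0 0" --pt "0 0 0 0 0 0 0" --pt "0 0 0 0 0 0 0" --pt "0 0 0 0 0 0 0" --pt "0 0 0 0 0 0 0" --pt "0 0 0 0 0 0 0" --pt "0 0 0 0 0 0 0" --pt "0 0 0 0 0 0 0" --pt "0 0 0 0 0 0 0"

```text
t: 12.45
eef_pos: [0.5762, -0.0046, 0.1459]
tool_rot: [0.0, 1.0, -0.009, -0.0]
contact_force: [-2.4, -3.7, 3.9]
gripper_width: 0.005
grasp_force: 2.7
```

Emit:
jog_arm --pt "0 0 0 0 0 0 0" --pt "0 0 0 0 0 0 0" --pt "0 0 0 0 0 0 0" --pt "0 0 0 0 0 0 0" --pt "0 0 0 0 0 0 0" --pt "0 0 0 0 0 0 0" --pt "0 0 0 0 0 0 0" --pt "0 0 0 0 0 0 0" --pt "0 0 0 0 0 0 0" --pt "0 0 0 0 0 0 0"

```text
t: 13.45
eef_pos: [0.5762, -0.0046, 0.1459]
tool_rot: [0.0, 1.0, -0.009, -0.0]
contact_force: [-1.5, -4.5, 4.9]
gripper_width: -0.005
grasp_force: 2.7
```

```bash
python3 - <<'E'
from h import *
c=bot.read_camera("side");d=bot.read_camera("scene")
a=cv2.resize(c["img"][150:300,215:375],(400,375));b=cv2.resize(d["img"][210:360,210:370],(400,375));cv2.imwrite("pics/s5.png",np.hstack([a,b])[...,::-1])
E
```

```text
(no output)
```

View pics/s5.png

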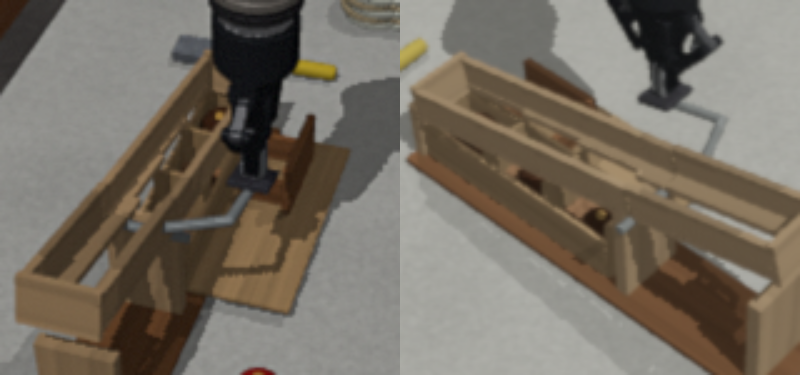

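The tipped trough is empty. A knob shows in the small pocket near (600,217) in the right panel, another near (528,182), and one shows through the ramp's low end near (220,117) in the left panel. Releasing slowly and going clear.

Emit:
jog_arm --pt "0 0.001 0.002 0 0 0 0" --pt "0 0.001 0.002 0 0 0 0" --pt "0 0.001 0.002 0 0 0 0" --pt "0 0.001 0.002 0 0 0 0" --pt "0 0.001 0.002 0 0 0 0" --pt "0 0.001 0.002 0 0 0 0" --pt "0 0.001 0.002 0 0 0 0" --pt "0 0.001 0.002 0 0 0 0" --pt "0 0 0.004 0 0 0 0" --pt "0 0 0.01 0 0 0 0"

```text
t: 14.55
eef_pos: [0.5753, 0.0034, 0.1754]
tool_rot: [0.0, 1.0, -0.009, -0.001]
contact_force: [-0.3, 0.2, 0.3]
gripper_width: -0.004
grasp_force: 0.0
```

Emit:
jog_arm --pt "0 0 0.03 0 0 0 0" --pt "0 0 0.04 0 0 0 0" --pt "-0.03 0 0.03 0 0 0 0" --pt "-0.04 0 0 0 0 0 0" --pt "-0.03 0 0 0 0 0 0" --pt "0 0 0 0 0 0 0" --pt "0 0 0 0 0 0 0" --pt "0 0 0 0 0 0 0" --pt "0 0 0 0 0 0 0" --pt "0 0 0 0 0 0 0"

```text
t: 15.55
eef_pos: [0.4768, 0.0037, 0.2757]
tool_rot: [-0.0, 1.0, -0.009, -0.0]
contact_force: [0.1, 0.1, -0.7]
gripper_width: -0.001
grasp_force: 0.0
```

```bash
python3 - <<'E'
from h import *
c=bot.read_camera("side");d=bot.read_camera("scene")
a=cv2.resize(c["img"][160:280,225:353],(400,375),interpolation=cv2.INTER_CUBIC);b=cv2.resize(d["img"][220:340,210:338],(400,375),interpolation=cv2.INTER_CUBIC);cv2.imwrite("pics/s6.png",np.hstack([a,b])[...,::-1])
E
```

```text
(no output)
```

View pics/s6.png

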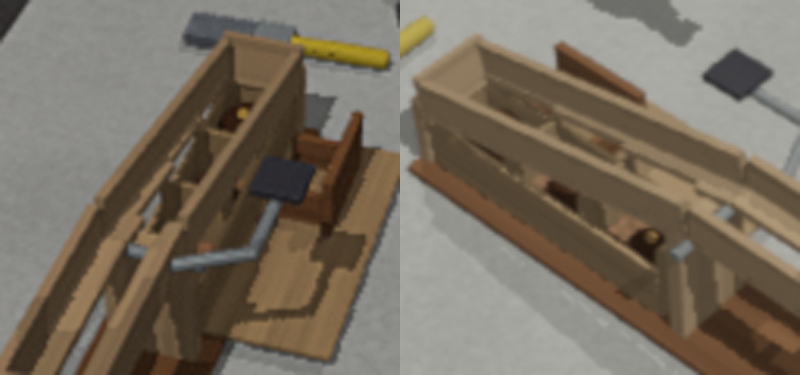

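The trough is back down and empty. A knob sits in each pocket: large near (240,115) on the left, medium near (560,192) and small near (650,240) on the right. I'll let them settle, then hand in.

Emit:
jog_arm --pt "0 0 0 0 0 0 0" --pt "0 0 0 0 0 0 0" --pt "0 0 0 0 0 0 0" --pt "0 0 0 0 0 0 0" --pt "0 0 0 0 0 0 0" --pt "0 0 0 0 0 0 0" --pt "0 0 0 0 0 0 0" --pt "0 0 0 0 0 0 0" --pt "0 0 0 0 0 0 0" --pt "0 0 0 0 0 0 0"

```text
t: 16.65
eef_pos: [0.4762, 0.0036, 0.2759]
tool_rot: [0.0, 1.0, -0.009, 0.0]
contact_force: [-0.6, 0.0, 0.8]
gripper_width: 0.002
grasp_force: 0.0
```

Emit:
jog_arm --pt "0 0 0 0 0 0 0" --pt "0 0 0 0 0 0 0" --pt "0 0 0 0 0 0 0" --pt "0 0 0 0 0 0 0" --pt "0 0 0 0 0 0 0" --pt "0 0 0 0 0 0 0" --pt "0 0 0 0 0 0 0" --pt "0 0 0 0 0 0 0" --pt "0 0 0 0 0 0 0" --pt "0 0 0 0 0 0 0"

```text
t: 17.65
eef_pos: [0.4762, 0.0036, 0.2759]
tool_rot: [0.0, 1.0, -0.009, 0.0]
contact_force: [1.1, -0.7, -0.7]
gripper_width: -0.002
grasp_force: 0.0
```

```bash
python3 -c "
from station import bot
print(bot.hand_in())"
```

```text
the job is handed in; nothing more can be done
None
```

I handed the job in at about 17.7 s with the drawer pushed to its stop, the trough tipped and back down, and the last picture showing one knob in each pocket; the hand-in returned no verdict.

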